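Clear the stop square and line up three amplifier boxes

ROBOT

A 7-joint arm with a two-finger parallel gripper is mounted at the origin on the work surface. World frame = base frame: x ahead of the robot, y to its left, z up, the work surface at z = 0. Lengths are in m, angles in rad, forces in N, time in s.
With the tool pointing down it reaches from about 0.35 to 0.9 m from the base axis. Payload 19.9 kg.
Tool frame: the origin (TCP) lies on the centre line of the jaws, within the pads' length; the fingertips stand 8 mm ahead of it and the grasp point (between the pads) lies 11 mm behind it; z points along the fingers, y is the line along which they close (so a half turn about z gives the same grasp; the last joint's range is limited). The gripper opens to 85 mm and grips with 20 to 120 N. Pads are 22 mm wide; open, the fingers measure 114 mm over their backs; the gripper's body (76 mm by 85 mm) begins 54 mm behind the grasp point. The pads swing forward as they close: fully open they stand 13 mm farther back than shut.
Start: joints at [-1.345, 0.417, -0.01, 1.614, 0.005, 1.111, -0.053], TCP at [0.165, 0.603, 0.203] pointing down, gripper open.
Joint ranges: [-2.81, 2.81], [-0.39, 2.02], [-1.27, 1.25], [0.06, 2.57], [-1.19, 4.33], [0.19, 2], [-2.82, 2.82]. Speed limits (rad/s): [1.89, 1.89, 2.39, 2.39, 3.01, 3.01, 3.01].

INTERFACE

Orientations are given as a unit quaternion [w, x, y, z].
In Python, from station import env gives the robot as it stands.
- The arm moves only by the shell command python3 -m pendant 'ROWS'. ROWS is JSON, a list of rows, each an object with "translation": the shift along the tool's x, y, z in cm, a list of three; "rotation": the turn, a rotation vector about the tool's x, y, z in rad, a list of three; "jaw": the opening, from 0 (shut) to 1 (fully open). A call has 1 to 20 rows; each row is the pose to reach, as a shift and turn from the pose commanded when the call began, along the tool's axes at that moment; what a row does not reach only later rows make up. A row lasts 1/12 s, in which the tool goes at most 41.7 mm and 7.16 degrees, less where a joint would pass 70% of its speed; a pose out of reach is approached as far as the arm can. A call with a gripper value outside its range is refused whole. The fingers move at their own pace and stop on an object; the grip force is fixed at half the most. Time passes only in rows, so rows that repeat a pose let the fingers close. It gives the time, the measured TCP pose, the force, the opening and the grip force at its end, in the units of the state.
- env.get_obs(): the state, without advancing time (a new reading comes with each control period).
- env.read_camera(name): name is "side" or "top"; returns a dict with "color" (420x560x3 uint8, red, green, blue), "z_map" (420x560 float32, m along the optical axis (not along the pixel's ray), 0 where there is no reading), "fx", "fy", "cx", "cy" (pixels), "extrinsics" (4x4, takes a point from camera to world coordinates). Camera axes: x right, y down, z forward; pixel columns grow to the right and rows downward; lengths in m; the calibration is good to about 2 mm. A picture is of the moment at which its call begins.
- env.hand_in(): hands the job in; it is judged then, once.
The state is a dict: "time_s": time; "joints": joint angles; "dq": joint speeds; "joint_torque": joint torques, N m; "tool_pos": TCP position; "orientation": TCP orientation; "ft_force": force on the tool from outside, world axes, zero at the start; "wrist_torque": the same for the moment, N m; "gripper_width": finger opening in m; "gripper_force": force on a finger pad.
Only numpy, scipy, OpenCV 4.12 (cv2) and the standard library are available. Lean on these libraries where they do the work, as an engineer would, in place of code of your own. Each camera call takes 0.05 s, during which the arm holds its last target. There are 200 camera calls.

TASK

The parts basket stands in the metal stop square where the amplifier boxes have to go: hang it by its handle, level, on both prongs of the hook stand. Push the three cream boxes into a straight, closed-up row in the stop square: each with a long side flat against the long rail, side by side with no gaps, the end one against the short end stop. Leave the mug, the spool and the black case where they are.

Things in the scene. Friction and masses are not known exactly. Their poses are not given: they have to be found in the camera images.
- stop_square: Fixed L-shaped aluminium stop square, 22 mm high. Origin at its inner corner, bench level. Long rail: working face in plane x = 0, runs along +y from 0 to 438 mm, 22 mm thick towards +x. Short end stop: working face in plane y = 0, from x = 0 to -110 mm, 12 mm thick towards -y. A closed row has its box centres at x = -42 mm and y = 48, 144, 240 mm, in any order.
- box1: Cream plastic sensor-amplifier box, 84 (x) by 96 (y) by 36 mm high, flat sides, two black round plugs on the lid; one of three identical ones. Origin at the centre of its underside, on the bench; z up. It stands roughly with its 96 mm sides parallel to the long rail; too wide to grasp easily, slides on the bench.
- box2: Cream plastic sensor-amplifier box, 84 (x) by 96 (y) by 36 mm high, flat sides, two black round plugs on the lid; one of three identical ones. Origin at the centre of its underside, on the bench; z up. It stands roughly with its 96 mm sides parallel to the long rail; too wide to grasp easily, slides on the bench.
- box3: Cream plastic sensor-amplifier box, 84 (x) by 96 (y) by 36 mm high, flat sides, two black round plugs on the lid; one of three identical ones. Origin at the centre of its underside, on the bench; z up. It stands roughly with its 96 mm sides parallel to the long rail; too wide to grasp easily, slides on the bench.
- basket: Open dark steel parts basket, 60 (x) x 110 (y) x 45 mm high, about 0.3 kg, origin at the centre of its underside. A rigid arched handle of 10 mm round wire stands upright over it: legs at y = +-57 mm, straight level top bar along y at 135 mm above the underside. It starts on the bench next to the long rail.
- basket_grip (a point): Middle of the handle's top bar, 135 mm above the basket's underside (axis of the 10 mm wire; axes as the basket).
- hook_stand: Fixed stand, origin on the bench, base plate 130 x 160 x 14 mm. Two 8 mm wire prongs at y = +-42 mm, open towards -x: each leaves an upright post (14 mm thick, x = +50 mm, 252 mm tall) at height 225 mm, slopes down to its lowest point at x = -45 mm, height 205 mm, and turns up to a tip at x = -62 mm (top at 239 mm).
- hook_seat (a point): Where the middle of the handle's bar lies when the basket hangs: midway between the two prongs, x = -45 mm, 214 mm above the bench in the stand's frame. The bar, parallel to the stand's y, comes from -x over the tips with the basket's body passing below the prongs, then is lowered.
- mug: White mug, 80 mm wide, 90 mm high, handle; leave alone. Origin at the centre of its underside.
- spool: Grey spool, 64 mm in diameter, 52 mm high; leave alone. Origin at the centre of its underside.
- case: Black spectacle case, 160 by 60 by 38 mm; leave alone. Origin at the centre of its underside.
There are look-alikes about, which are no part of the job. What is shaped like the box2 but blue is not meant.

How it is judged:
By the outcome, as a careful person would: the job done as asked, in the order asked, and still so for the second after the job is handed in, with the robot touching nothing.
It also fails if it takes over 72 s, if anything falls off the work surface, if the arm or the gripper's body presses on something with over 40 N, if the wrist force passes 120 N, or if a joint passes its speed limit or range.

## Working session

There is one attempt and no reset: what is moved stays moved. The work goes in short steps, Python scripts to look and compute and a shell command to move; the robot and the scene stay as the last step left them, time stands still between calls to the robot, and variables do not carry over. Pictures are saved under pics/ and viewed, at most 13 in all, crops included, and the job is handed in when it is done.

```bash
mkdir -p pics; ls; python3 - <<'E'
from station import env
import cv2,numpy as np
for n in("top","side"):
    d=env.read_camera(n); cv2.imwrite(f"pics/{n}0.png",d["color"][:,:,::-1]); np.savez(f"{n}0.npz",**d)
    print(n,d["fx"],d["cx"],d["cy"],np.round(d["extrinsics"],3).tolist())
o=env.get_obs();print(o["time_s"],o["tool_pos"],o["orientation"],o["ft_force"],o["gripper_width"])
E
```

```text
pics
top 467.9439827465763 283.99548149300506 208.17534390201246 [[-0.012, -0.996, 0.088, 0.357], [-1.0, 0.012, -0.005, 0.03], [0.004, -0.089, -0.996, 1.707], [0.0, 0.0, 0.0, 1.0]]
side 509.5771423211371 285.5965378972603 212.89154303644807 [[0.907, -0.291, 0.304, -0.014], [-0.421, -0.607, 0.674, -1.093], [-0.011, -0.739, -0.674, 1.308], [0.0, 0.0, 0.0, 1.0]]
0.1 [0.16468401 0.60256161 0.20223088] [-2.15091571e-05  1.32968759e-01  9.91120071e-01 -5.60048014e-04] [ 0.33031852 -0.92540795 -0.57801981] 0.08564844739006966
```

View pics/top0.png

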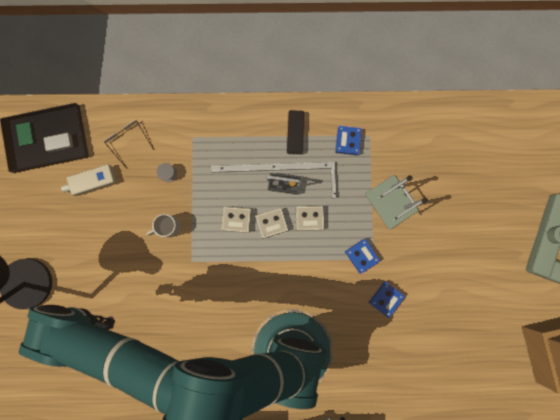

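View pics/side0.png

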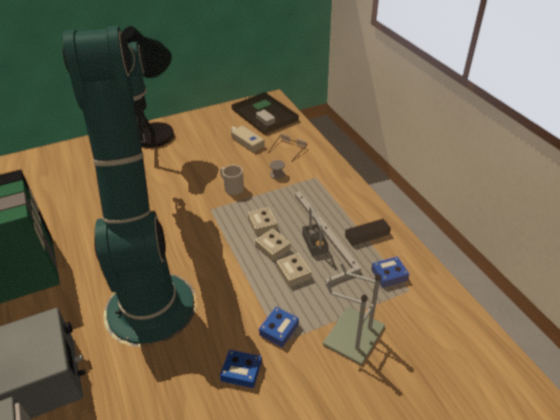

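Top view: the three cream boxes are at (237,219), (271,223) and (310,218). The rail runs from (212,168) to (335,165), with its end stop down to (335,196). The basket is at (287,184) and the hook stand at (395,203). The blue boxes at (349,140), (362,255) and (387,299) are look-alikes and not meant; only the cream ones fit. I'll confirm this in one enlarged crop and measure.

```bash
cat > h.py <<'E'
import numpy as np,cv2
def load(n,i=0): return dict(np.load(f"{n}{i}.npz"))
def grab(n,i):
    from station import env
    d=env.read_camera(n); np.savez(f"{n}{i}.npz",**d); return d
def cloud(d):
    v,u=np.mgrid[0:420,0:560]; z=d["z_map"]; E=d["extrinsics"]
    p=np.stack([(u-d["cx"])/d["fx"]*z,(v-d["cy"])/d["fy"]*z,z],-1)
    return p@E[:3,:3].T+E[:3,3]
def ray(d,uv,h):
    uv=np.atleast_2d(uv).astype(float);E=d["extrinsics"]
    r=np.c_[(uv[:,0]-d["cx"])/d["fx"],(uv[:,1]-d["cy"])/d["fy"],np.ones(len(uv))]@E[:3,:3].T
    return E[:3,3]+r*((h-E[2,3])/r[:,2])[:,None]
def rects(d,lo,hi,x0,x1,y0,y1,amin=40):
    P=cloud(d); m=((P[...,2]>lo)&(P[...,2]<hi)&(P[...,0]>x0)&(P[...,0]<x1)&(P[...,1]>y0)&(P[...,1]<y1)).astype(np.uint8)
    n,l,s,c=cv2.connectedComponentsWithStats(m,connectivity=8)
    for k in range(1,n):
        if s[k,4]<amin: continue
        q=P[l==k]; r=cv2.minAreaRect((q[:,:2]*1000).astype(np.float32))
        print("px",c[k].round(),"n",s[k,4],"c mm",np.round(r[0],1),"size",np.round(r[1],1),"ang",round(r[2],1),"z",np.round(np.median(q[:,2]),4),"mean",np.round(q.mean(0)*1000,1))
E
python3 - <<'E'
from h import *
t,s=load("top"),load("side")
print("plane z",np.median(cloud(t)[240:260,200:340,2]),np.median(cloud(s)[215:225,240:260,2]))
for n,d in(("top",t),("side",s)):
    print(n,"boxes");rects(d,.028,.045,.3,.85,-.3,.35)
    print(n,"rail");rects(d,.016,.027,.5,.85,-.3,.35,30)
    print(n,"handle");rects(d,.1,.16,.45,.75,-.15,.2,5)
    print(n,"stand");rects(d,.17,.3,.4,.8,-.5,-.15,5)
    rects(d,.009,.02,.4,.8,-.55,-.15,50)
a=cv2.resize(t["color"][130:260,205:445],(800,433),interpolation=2)
b=cv2.resize(s["color"][195:365,230:410],(635,600),interpolation=2)
cv2.imwrite("pics/c1.png",a[:,:,::-1]);cv2.imwrite("pics/c2.png",b[:,:,::-1])
E
```

```text
plane z 0.00023895431087905816 0.01756961080482289
top boxes
px [295. 133.] n 605 c mm [778.3 -19.9] size [ 59.6 145.6] ang 86.6 z 0.0364 mean [777.5 -20.3  36.4]
px [348. 140.] n 587 c mm [ 753.4 -213.4] size [85.  99.4] ang 82.1 z 0.036 mean [ 752.1 -213.3   36. ]
px [235. 219.] n 609 c mm [467.4 197.3] size [96.7 84.4] ang 84.6 z 0.0366 mean [467.1 197.   36.5]
px [309. 218.] n 609 c mm [469.3 -67.4] size [83.4 96.7] ang 1.7 z 0.0361 mean [468.9 -67.6  36.3]
px [271. 223.] n 604 c mm [452.9  70. ] size [84.3 96. ] ang 15.9 z 0.0358 mean [452.7  69.7  35.9]
px [361. 254.] n 510 c mm [ 330.9 -252.6] size [96. 84.] ang 32.8 z 0.0368 mean [ 338.5 -251.    36.5]
top rail
px [272. 167.] n 630 c mm [658.5  63.5] size [ 31.2 446. ] ang 0.2 z 0.0211 mean [658.6  62.5  21.1]
px [333. 184.] n 74 c mm [ 592.  -156.2] size [11.9 94.8] ang 89.5 z 0.0222 mean [ 594.2 -156.2   21.8]
top handle
px [283. 179.] n 109 c mm [595.7  22.9] size [120.9  10.3] ang 81.4 z 0.1376 mean [595.2  23.2 136.3]
top stand
px [397. 186.] n 122 c mm [ 550.8 -325.8] size [ 15.6 123.1] ang 30.3 z 0.2194 mean [ 556.5 -3
[... 1416 characters left out ...]
.7 75.8] ang 40.3 z 0.0209 mean [584.1 -21.6  21.4]
px [335. 277.] n 74 c mm [ 583.3 -160.5] size [72. 18.] ang 5.2 z 0.0225 mean [ 583.3 -160.9   22.1]
px [393. 280.] n 63 c mm [ 751.4 -256.7] size [20.2 95.2] ang 73.9 z 0.0209 mean [ 747.2 -254.9   21.1]
side handle
px [316. 218.] n 117 c mm [599.2  18.8] size [126.1  12.4] ang 80.8 z 0.137 mean [598.   15.  131.3]
side stand
px [366. 279.] n 240 c mm [ 555.6 -328. ] size [ 22.  122.7] ang 29.3 z 0.22 mean [ 562.9 -348.4  220.3]
px [352. 300.] n 261 c mm [ 483.3 -372.3] size [ 18.2 123.9] ang 30.2 z 0.2205 mean [ 492.2 -393.7  219.8]
px [353. 335.] n 1653 c mm [ 529.5 -372. ] size [163.7 130.9] ang 32.8 z 0.0147 mean [ 522.8 -376.5   14.7]
```

View pics/c1.png

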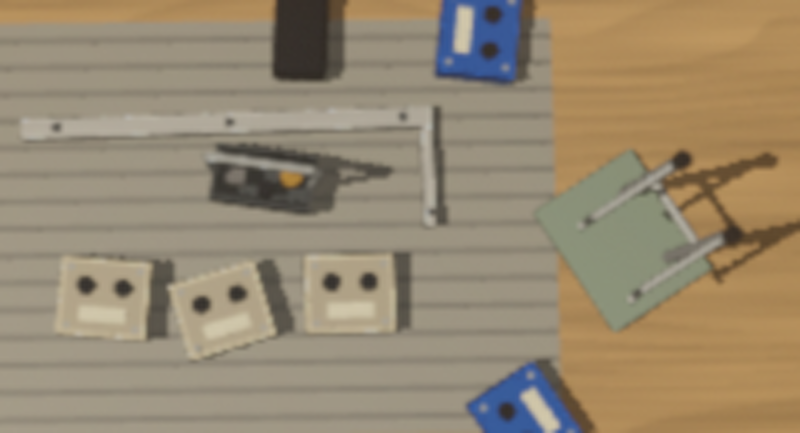

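View pics/c2.png

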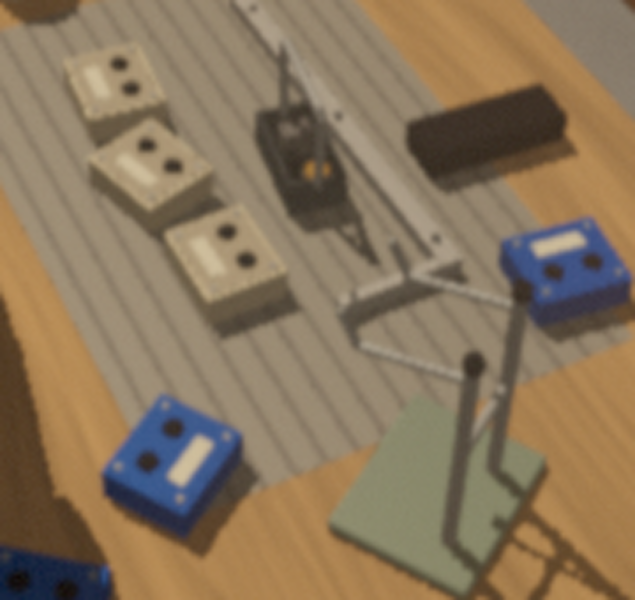

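The crops show that the three cream boxes fit (the others are blue). In the top crop, the rail runs (22,130) to (440,117), slightly turned, with the basket handle bar at (208,157)–(330,175). The stand's prongs run from tips at (587,225) and (635,297) to posts with black knobs at (682,160) and (732,235).

```bash
cat >> h.py <<'E'
from scipy.spatial.transform import Rotation as Ro
def to(x,y,z,yaw):
    """mm target, yaw deg of tool y in world -> pendant shift cm & rotvec"""
    from station import env
    o=env.get_obs(); R=Ro.from_quat(np.roll(o["orientation"],-1)); a=np.radians(yaw)
    ty=np.array([np.cos(a),np.sin(a),0]); tz=np.array([0,0,-1.]); T=Ro.from_matrix(np.c_[np.cross(ty,tz),ty,tz])
    p=o["tool_pos"]*1000; t=R.inv().apply(np.array([x,y,z])-p)/10
    print("pos",p.round(1),"-> t",t.round(2),"r",(R.inv()*T).as_rotvec().round(3))
def state():
    from station import env
    o=env.get_obs();R=Ro.from_quat(np.roll(o["orientation"],-1)).as_matrix()
    print("t",round(o["time_s"],2),"pos",(o["tool_pos"]*1000).round(1),"yaw",np.degrees(np.arctan2(R[1,1],R[0,1])).round(2),"tz",R[:,2].round(3),"F",o["ft_force"].round(1),"w",round(o["gripper_width"]*1000,1),"g",round(o["gripper_force"],1))
E
python3 - <<'E'
from h import *
for n in("top","side"):
    P=cloud(load(n)).reshape(-1,3)*1000
    m=(P[:,2]>17)&(P[:,2]<26)&(P[:,0]>635)&(P[:,0]<690)&(P[:,1]>-150)&(P[:,1]<290); q=P[m]
    b=[(y,*np.percentile(q[abs(q[:,1]-y)<15][:,0],[3,50,97])) for y in range(-120,280,30) if (abs(q[:,1]-y)<15).sum()>8]; b=np.array(b)
    print(n,"rail lo/mid/hi fit",[np.polyfit(b[:,0],b[:,k],1).round(4).tolist() for k in(1,2,3)])
    m=(P[:,2]>17)&(P[:,2]<26)&(P[:,0]>540)&(P[:,0]<640)&(P[:,1]>-175)&(P[:,1]<-135); q=P[m]
    print("stop",np.polyfit(q[:,0],q[:,1],1).round(4), "x",q[:,0].min().round(),q[:,0].max().round(), "y pct",np.percentile(q[:,1],[3,50,97]).round(1))
    m=(P[:,2]>125)&(P[:,2]<145)&(P[:,0]>560)&(P[:,0]<640)&(P[:,1]>-60)&(P[:,1]<100); q=P[m]
    print("bar",np.polyfit(q[:,1],q[:,0],1).round(4),q[:,1].min().round(1),q[:,1].max().round(1),"med",np.median(q,0).round(1))
    # prongs in stand frame
    a=np.radians(-57.6);ex=np.array([np.cos(a),np.sin(a)]);ey=np.array([-ex[1],ex[0]])
    d=P[:,:2]-[491.6,-314.9]; s=np.c_[d@ex,d@ey]; m=(P[:,2]>195)&(P[:,2]<290)&(abs(s[:,0]-40)<90)&(abs(s[:,1])<70); s=s[m];z=P[m][:,2]
    for g in(-1,1):
        k=(s[:,1]*g>0)&(z<245)&(s[:,0]<70); f=np.polyfit(s[k,0],s[k,1],1); print("prong",g,"fit y(x)",f.round(3),"x",s[k,0].min().round(1),s[k,0].max().round(1))
        for x in range(-24,110,8):
            kk=(s[:,1]*g>0)&(abs(s[:,0]-x)<4)
            if kk.any(): print((x,round(float(z[kk].max()))),end=" ")
        print()
to(596,22,180,-8.8)
E
```

```text
top rail lo/mid/hi fit [[-0.0204, 649.7626], [-0.0191, 660.0508], [-0.0222, 669.943]]
stop [ 1.320000e-02 -1.641325e+02] x 545.0 637.0 y pct [-161.7 -156.8 -150.5]
bar [1.529000e-01 5.917916e+02] -36.7 82.3 med [595.4  24.4 137.8]
prong -1 fit y(x) [-6.0000e-03 -4.1556e+01] x -21.3 69.9
(-24, 242) (-16, 240) (-8, 232) (0, 218) (8, 213) (16, 213) (24, 216) (32, 218) (40, 219) (48, 221) (56, 223) (64, 223) (72, 234) (80, 229) (88, 259) (96, 256) (104, 254) 
prong 1 fit y(x) [2.0000e-03 4.2029e+01] x -20.8 68.7
(-24, 237) (-16, 237) (-8, 229) (0, 215) (8, 215) (16, 213) (24, 217) (32, 215) (40, 222) (48, 221) (56, 224) (64, 227) (72, 229) (80, 230) (88, 258) (96, 256) (104, 251) 
side rail lo/mid/hi fit [[-0.0219, 654.5148], [-0.0171, 664.8436], [-0.0233, 676.3191]]
stop [ 4.170000e-02 -1.851632e+02] x 547.0 640.0 y pct [-168.1 -161.  -153. ]
bar [1.459000e-01 5.958117e+02] -43.3 77.9 med [597.6  14.7 139.4]
prong -1 fit y(x) [-9.000e-03 -4.016e+01] x -18.0 69.0
(-16, 244) (-8, 242) (0, 228) (8, 216) (16, 212) (24, 217) (32, 216) (40, 222) (48, 223) (56, 224) (64, 227) (72, 226) (80, 227) (88, 252) (96, 257) (104, 257) 
prong 1 fit y(x) [-1.0000e-03  4.3465e+01] x -16.3 69.9
(-16, 241) (-8, 237) (0, 225) (8, 213) (16, 215) (24, 218) (32, 219) (40, 221) (48, 221) (56, 222) (64, 224) (72, 228) (80, 231) (88, 253) (96, 257) (104, 255) 
pos [164.7 602.6 202.2] -> t [-56.91 -44.63   2.28] r [-1.000e-03  1.000e-03  1.458e+00]
```

```bash
python3 -m pendant '[{"translation":[-57.1,-44.8,2.2],"rotation":[0,0,1.455],"jaw":1},{"translation":[-57.1,-44.8,2.2],"rotation":[0,0,1.455],"jaw":1},{"translation":[-57.1,-44.8,2.2],"rotation":[0,0,1.455],"jaw":1},{"translation":[-57.1,-44.8,2.2],"rotation":[0,0,1.455],"jaw":1},{"translation":[-57.1,-44.8,2.2],"rotation":[0,0,1.455],"jaw":1},{"translation":[-57.1,-44.8,2.2],"rotation":[0,0,1.455],"jaw":1},{"translation":[-57.1,-44.8,2.2],"rotation":[0,0,1.455],"jaw":1},{"translation":[-57.1,-44.8,2.2],"rotation":[0,0,1.455],"jaw":1},{"translation":[-57.1,-44.8,2.2],"rotation":[0,0,1.455],"jaw":1},{"translation":[-57.1,-44.8,2.2],"rotation":[0,0,1.455],"jaw":1},{"translation":[-57.1,-44.8,2.2],"rotation":[0,0,1.455],"jaw":1},{"translation":[-57.1,-44.8,2.2],"rotation":[0,0,1.455],"jaw":1},{"translation":[-57.1,-44.8,2.2],"rotation":[0,0,1.455],"jaw":1},{"translation":[-57.1,-44.8,2.2],"rotation":[0,0,1.455],"jaw":1},{"translation":[-57.1,-44.8,2.2],"rotation":[0,0,1.455],"jaw":1},{"translation":[-57.1,-44.8,2.2],"rotation":[0,0,1.455],"jaw":1},{"translation":[-57.1,-44.8,2.2],"rotation":[0,0,1.455],"jaw":1},{"translation":[-57.1,-44.8,2.2],"rotation":[0,0,1.455],"jaw":1},{"translation":[-57.1,-44.8,2.2],"rotation":[0,0,1.455],"jaw":1},{"translation":[-57.1,-44.8,2.2],"rotation":[0,0,1.455],"jaw":1}]'; python3 -c "from h import *; state(); to(597.3,20,124,-8.5)"
```

```text
time_s: 1.77
tool_pos: [0.5975, 0.0191, 0.1802]
orientation: [-0.0, 0.759, 0.651, -0.001]
ft_force: [0.3, -0.3, 0.8]
gripper_width: 0.0852
gripper_force: 0.0
t 1.77 pos [597.5  19.1 180.2] yaw -8.77 tz [-0.001 -0.001 -1.   ] F [ 0.3 -0.3  0.8] w 85.2 g 0.0
pos [597.5  19.1 180.2] -> t [ 0.1  -0.03  5.62] r [-0.001  0.001 -0.005]
```

```bash
python3 -m pendant '[{"translation":[0.1,0,3],"rotation":[0,0,-0.005],"jaw":1},{"translation":[0.1,0,5.6],"rotation":[0,0,-0.005],"jaw":1},{"translation":[0.1,0,5.6],"rotation":[0,0,-0.005],"jaw":1},{"translation":[0.1,0,5.6],"rotation":[0,0,-0.005],"jaw":0},{"translation":[0.1,0,5.6],"rotation":[0,0,-0.005],"jaw":0},{"translation":[0.1,0,5.6],"rotation":[0,0,-0.005],"jaw":0},{"translation":[0.1,0,5.6],"rotation":[0,0,-0.005],"jaw":0},{"translation":[0.1,0,5.6],"rotation":[0,0,-0.005],"jaw":0},{"translation":[0.1,0,5.6],"rotation":[0,0,-0.005],"jaw":0},{"translation":[0.1,0,5.6],"rotation":[0,0,-0.005],"jaw":0},{"translation":[0.1,0,5.6],"rotation":[0,0,-0.005],"jaw":0},{"translation":[0.1,0,5.6],"rotation":[0,0,-0.005],"jaw":0},{"translation":[0.1,0,5.6],"rotation":[0,0,-0.005],"jaw":0},{"translation":[0.1,0,5.6],"rotation":[0,0,-0.005],"jaw":0}]'; python3 -c "from h import *; state()"
```

```text
time_s: 2.93
tool_pos: [0.5976, 0.0212, 0.1248]
orientation: [0.0, 0.757, 0.654, -0.0]
ft_force: [1.1, 0.3, 1.0]
gripper_width: 0.0003
gripper_force: 0.0
t 2.93 pos [597.6  21.2 124.8] yaw -8.37 tz [-0. -0. -1.] F [1.1 0.3 1. ] w 0.3 g 0.0
```

```bash
python3 - <<'E'
from h import *
t=grab("top",1);s=grab("side",1)
a=cv2.resize(t["color"][120:240,220:380],(533,400),interpolation=2);b=cv2.resize(s["color"][150:300,260:360],(267,400),interpolation=2)
cv2.imwrite("pics/m1.png",np.hstack([a,b])[:,:,::-1])
E
```

```text
(no output)
```

View pics/m1.png

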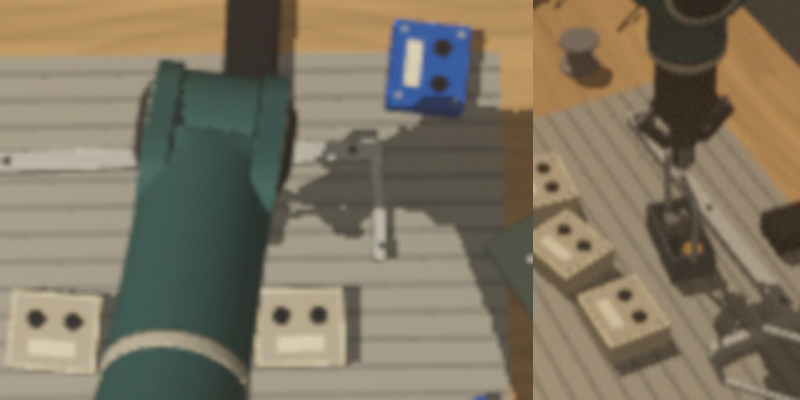

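The right panel shows the shut fingers at (680,150), with the handle at (670–695,165) below or beside them. The grip missed, so I'll measure the bar again in the side view.

```bash
python3 - <<'E'
from h import *
for i in (0,1):
    s=load("side",i);P=cloud(s)*1000
    for lo,hi in((60,80),(80,100),(100,115),(115,125),(125,135),(135,145),(145,160)):
        m=(P[...,2]>lo)&(P[...,2]<hi)&(abs(P[...,0]-600)<60)&(abs(P[...,1]-20)<80); q=P[m]
        if len(q): print(i,lo,len(q),"x",np.percentile(q[:,0],[0,50,100]).round(),"y",np.sort(q[:,1])[::max(1,len(q)//8)].round())
    print("floor",[np.median(P[v-2:v+3,u-2:u+3,2]).round(1) for u,v in((230,225),(300,305))])
    rects(s,.04,.05,.54,.66,-.06,.1,10)
E
```

```text
0 60 22 x [587. 599. 616.] y [-38. -36. -35. -34. -33. -30.  72.  74.  75.  76.  77.]
0 80 23 x [588. 595. 613.] y [-40. -39. -37. -34. -33. -32.  67.  73.  74.  77.  78.  80.]
0 100 21 x [587. 605. 612.] y [-38. -37. -36. -32. -30.  73.  75.  75.  76.  80.  81.]
0 115 8 x [588. 591. 605.] y [-43. -42. -38. -37. -37. -36. -34.  79.]
0 125 17 x [585. 596. 607.] y [-42. -36. -33. -26. -24.  30.  45.  71.  78.]
0 135 70 x [588. 598. 610.] y [-43. -26. -13.  -0.  13.  25.  41.  53.  66.]
0 145 1 x [597. 597. 597.] y [25.]
floor [np.float64(1.4), np.float64(0.9)]
px [309. 225.] n 28 c mm [603.7  74.9] size [11.3 49. ] ang 89.0 z 0.0453 mean [604.3  74.7  45.1]
px [306. 234.] n 14 c mm [576.   43.4] size [49.5  3.9] ang 80.3 z 0.0442 mean [575.5  40.7  44.6]
px [318. 245.] n 53 c mm [594.7 -16.1] size [42.1 59.7] ang 82.7 z 0.0445 mean [587.8 -25.   44.9]
1 60 26 x [586. 605. 614.] y [-40. -37. -35. -33.  70.  74.  76.  77.  79.]
1 80 23 x [586. 590. 614.] y [-41. -39. -38. -36. -35. -33. -31.  72.  75.  77.  78.  81.]
1 100 20 x [587. 599. 614.] y [-39. -37. -36. -33. -30.  72.  75.  77.  79.  80.]
1 115 9 x [589. 595. 608.] y [-38. -38. -37. -35. -34.  73.  75.  77.  77.]
1 125 17 x [586. 596. 604.] y [-40. -39. -36. -36. -18.   0.  22.  37.  77.]
1 135 45 x [586. 596. 605.] y [-33. -30. -22. -12.  -5.   4.  14.  25.  43.]
1 145 7 x [590. 599. 602.] y [-8. 10. 14. 14. 15. 16. 18.]
floor [np.float64(0.6), np.float64(0.9)]
px [309. 228.] n 55 c mm [602.7  45. ] size [69.8 60.2] ang 81.3 z 0.0438 mean [596.5  61.   44. ]
px [324. 241.] n 32 c mm [621.6 -10.8] size [69.  20.5] ang 58.6 z 0.0453 mean [616.3 -17.5  45.2]
px [313. 245.] n 24 c mm [569.8 -16.8] size [21.2 47.1] ang 28.2 z 0.0443 mean [573.3 -20.1  44.3]
```

```bash
python3 - <<'E'
from h import *
s=load("side",1);P=cloud(s)*1000;P0=cloud(load("side",0))*1000
ch=(np.abs(P-P0).max(-1)>25)&(P[...,2]<260)&(abs(P[...,0]-600)<120)&(abs(P[...,1]-20)<120)
for lo in range(40,260,15):
    m=ch&(P[...,2]>lo)&(P[...,2]<=lo+15);q=P[m]
    if len(q):
        v,u=np.where(m); print(lo,len(q),"x",np.percentile(q[:,0],[0,50,100]).round(),"y",np.percentile(q[:,1],[0,50,100]).round(),"px u",u.min(),u.max(),"v",v.min(),v.max())
x=cv2.resize(s["color"][170:250,280:350],(700,800)[::1] if 0 else (525,600),interpolation=cv2.INTER_NEAREST)
cv2.imwrite("pics/m2.png",x[:,:,::-1])
E
```

```text
40 1 x [571. 571. 571.] y [15. 15. 15.] px u 308 308 v 239 239
145 4 x [599. 600. 602.] y [10. 14. 16.] px u 316 317 v 212 213
160 25 x [584. 594. 611.] y [ 8. 15. 30.] px u 311 319 v 207 212
175 29 x [583. 594. 613.] y [ 5. 14. 34.] px u 311 320 v 205 210
190 38 x [573. 602. 629.] y [ 3. 11. 27.] px u 310 326 v 201 206
205 89 x [555. 594. 640.] y [ 4. 14. 36.] px u 304 329 v 194 205
220 90 x [545. 602. 654.] y [-0. 11. 32.] px u 301 333 v 191 201
235 130 x [537. 594. 661.] y [-3. 12. 46.] px u 297 335 v 185 199
250 83 x [539. 592. 653.] y [-4. 11. 33.] px u 300 333 v 186 196
```

View pics/m2.png

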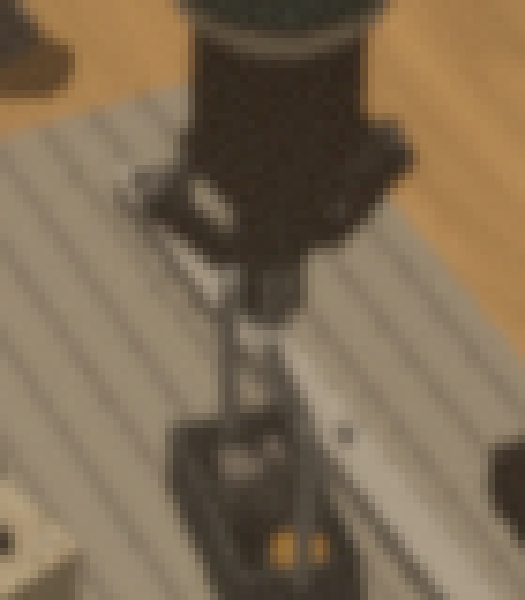

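The side view shows the shut fingers ending near (316,213), at z≈147 mm. That is above the bar (z 135), so the tips sit higher than the nominal TCP suggests. I'll open, go lower and close again.

```bash
python3 -m pendant '[{"translation":[0,0,-0.5],"rotation":[0,0,0],"jaw":1},{"translation":[0,0,-0.5],"rotation":[0,0,0],"jaw":1},{"translation":[0,0,-0.5],"rotation":[0,0,0],"jaw":1},{"translation":[0,0,-0.5],"rotation":[0,0,0],"jaw":1},{"translation":[0,0,-0.5],"rotation":[0,0,0],"jaw":1},{"translation":[0,0,-0.5],"rotation":[0,0,0],"jaw":1},{"translation":[0,0,-0.5],"rotation":[0,0,0],"jaw":1},{"translation":[0,0,-0.5],"rotation":[0,0,0],"jaw":1},{"translation":[0,0,1],"rotation":[0,0,0],"jaw":1},{"translation":[0,0,2],"rotation":[0,0,0],"jaw":1},{"translation":[0,0,2],"rotation":[0,0,0],"jaw":1}]'; python3 - <<'E'
from h import *
state(); s=grab("side",2);P=cloud(s)*1000;P0=cloud(load("side",0))*1000
ch=(np.abs(P-P0).max(-1)>25)&(P[...,2]<260)&(abs(P[...,0]-600)<120)&(abs(P[...,1]-20)<120)
for lo in range(40,230,15):
    m=ch&(P[...,2]>lo)&(P[...,2]<=lo+15);q=P[m]
    if len(q): print(lo,len(q),"x",np.percentile(q[:,0],[0,25,50,75,100]).round(),"y",np.percentile(q[:,1],[0,50,100]).round())
E
```

```text
time_s: 3.95
tool_pos: [0.5964, 0.0212, 0.1028]
orientation: [-0.001, 0.757, 0.654, -0.001]
ft_force: [-0.4, 0.3, -0.4]
gripper_width: 0.0852
gripper_force: 0.0
t 3.95 pos [596.4  21.2 102.8] yaw -8.36 tz [-0.003 -0.001 -1.   ] F [-0.4  0.3 -0.4] w 85.2 g 0.0
40 1 x [568. 568. 568. 568. 568.] y [9. 9. 9.]
145 24 x [543. 548. 641. 642. 653.] y [ 2. 18. 30.]
160 40 x [541. 548. 639. 642. 653.] y [ 1. 18. 35.]
175 27 x [539. 549. 557. 645. 663.] y [ 2. 18. 37.]
190 102 x [525. 543. 560. 652. 669.] y [-2. 19. 43.]
205 134 x [523. 558. 583. 625. 669.] y [-4. 13. 46.]
220 120 x [525. 564. 586. 621. 668.] y [-4. 10. 48.]
```

```bash
python3 -m pendant '[{"translation":[0,0,0.5],"rotation":[0,0,0],"jaw":1},{"translation":[0,0,1],"rotation":[0,0,0],"jaw":1},{"translation":[0,0,1],"rotation":[0,0,0],"jaw":0},{"translation":[0,0,1],"rotation":[0,0,0],"jaw":0},{"translation":[0,0,1],"rotation":[0,0,0],"jaw":0},{"translation":[0,0,1],"rotation":[0,0,0],"jaw":0},{"translation":[0,0,1],"rotation":[0,0,0],"jaw":0},{"translation":[0,0,1],"rotation":[0,0,0],"jaw":0},{"translation":[0,0,1],"rotation":[0,0,0],"jaw":0},{"translation":[0,0,1],"rotation":[0,0,0],"jaw":0},{"translation":[0,0,1],"rotation":[0,0,0],"jaw":0},{"translation":[0,0,1],"rotation":[0,0,0],"jaw":0}]'; python3 -c "from h import *; state()"
```

```text
time_s: 5.0
tool_pos: [0.5979, 0.0211, 0.0951]
orientation: [0.0, 0.757, 0.654, 0.0]
ft_force: [2.0, 0.8, 4.4]
gripper_width: 0.0078
gripper_force: 58.8
t 5.0 pos [597.9  21.1  95.1] yaw -8.37 tz [ 0.001 -0.    -1.   ] F [2.  0.8 4.4] w 7.8 g 58.8
```

```bash
python3 -m pendant '[{"translation":[0,0,-0.5],"rotation":[0,0,0],"jaw":0},{"translation":[0,0,-1],"rotation":[0,0,0],"jaw":0},{"translation":[0,0,-1.5],"rotation":[0,0,0],"jaw":0},{"translation":[0,0,-1.5],"rotation":[0,0,0],"jaw":0},{"translation":[0,0,-1.5],"rotation":[0,0,0],"jaw":0}]'; python3 - <<'E'
from h import *
state(); s=grab("side",3);t=grab("top",3);P=cloud(s)*1000;P0=cloud(load("side",0))*1000
m=(P[...,2]>143)&(P[...,2]<162)&(abs(P[...,0]-600)<25)&(abs(P[...,1]-20)<75);q=P[m]
print("bar",q[:,1].min(),q[:,1].max(),np.polyfit(q[:,1],q[:,0],1),"z",[np.median(q[(q[:,1]>a)&(q[:,1]<a+25),2]).round() for a in (-45,-20,5,30,55)])
rects(s,.04,.075,.54,.66,-.06,.1,10)
b=s["color"][170:250,280:350];cv2.imwrite("pics/m3.png",cv2.resize(b,(525,600),interpolation=2)[:,:,::-1])
E
```

```text
time_s: 5.42
tool_pos: [0.5977, 0.0212, 0.1101]
orientation: [0.0, 0.757, 0.654, 0.0]
ft_force: [1.1, -0.2, -4.1]
gripper_width: 0.0078
gripper_force: 58.8
t 5.42 pos [597.7  21.2 110.1] yaw -8.36 tz [ 0.  0. -1.] F [ 1.1 -0.2 -4.1] w 7.8 g 58.8
bar -40.627395221668024 30.550441952248207 [9.49347437e-02 5.94160923e+02] z [np.float64(151.0), np.float64(156.0), np.float64(155.0), np.float64(162.0), np.float64(nan)]
px [314. 233.] n 352 c mm [599.2  23. ] size [122.9  60.7] ang 81.3 z 0.0518 mean [598.3  23.1  52.8]
  return _methods._mean(a, axis=axis, dtype=dtype,
  ret = ret.dtype.type(ret / rcount)
```

View pics/m3.png

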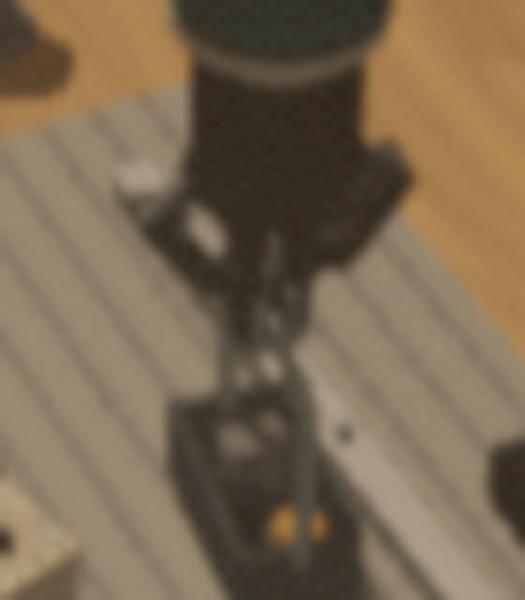

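```bash
python3 -c "
from h import *
to(597.7,21.2,218,-8.36); to(453.8,-250.1,218,-57.6); to(496.7,-317.6,218,-57.6)"
```

```text
pos [597.4  21.2 109.7] -> t [ -0.     0.02 -10.83] r [-0.  0. -0.]
pos [597.4  21.2 109.7] -> t [-28.94 -10.27 -10.83] r [-0.     0.     0.859]
pos [597.4  21.2 109.7] -> t [-34.99  -5.04 -10.83] r [-0.     0.     0.859]
```

```bash
python3 -m pendant '[{"translation":[0,0,-2.5],"rotation":[0,0,0],"jaw":0},{"translation":[0,0,-5],"rotation":[0,0,0],"jaw":0},{"translation":[0,0,-8],"rotation":[0,0,0],"jaw":0},{"translation":[-1,-0.4,-10.8],"rotation":[0,0,0.03],"jaw":0},{"translation":[-3,-1.1,-10.8],"rotation":[0,0,0.1],"jaw":0},{"translation":[-6,-2.1,-10.8],"rotation":[0,0,0.18],"jaw":0},{"translation":[-9,-3.2,-10.8],"rotation":[0,0,0.26],"jaw":0},{"translation":[-12,-4.3,-10.8],"rotation":[0,0,0.34],"jaw":0},{"translation":[-15,-5.3,-10.8],"rotation":[0,0,0.43],"jaw":0},{"translation":[-18,-6.4,-10.8],"rotation":[0,0,0.52],"jaw":0},{"translation":[-21,-7.5,-10.8],"rotation":[0,0,0.61],"jaw":0},{"translation":[-24,-8.5,-10.8],"rotation":[0,0,0.7],"jaw":0},{"translation":[-26.5,-9.4,-10.8],"rotation":[0,0,0.78],"jaw":0},{"translation":[-28.3,-10,-10.8],"rotation":[0,0,0.84],"jaw":0},{"translation":[-28.9,-10.3,-10.8],"rotation":[0,0,0.859],"jaw":0},{"translation":[-28.9,-10.3,-10.8],"rotation":[0,0,0.859],"jaw":0},{"translation":[-28.9,-10.3,-10.8],"rotation":[0,0,0.859],"jaw":0},{"translation":[-28.9,-10.3,-10.8],"rotation":[0,0,0.859],"jaw":0}]'; python3 - <<'E'
from h import *
state(); to(496.7,-317.6,218,-57.6)
a=np.radians(-57.6);ex=np.array([np.cos(a),np.sin(a)]);ey=np.array([-ex[1],ex[0]])
for n in("top","side"):
    d=grab(n,4);P=cloud(d).reshape(-1,3)*1000
    D=P[:,:2]-[453.8,-250.1];s=np.c_[D@ex,D@ey];z=P[:,2]
    m=(z>243)&(z<275)&(abs(s[:,0])<20)&(abs(s[:,1])<75)
    print(n,"bar ey",s[m,1].min().round(1),s[m,1].max().round(1),"fit",np.polyfit(s[m,1],s[m,0],1).round(3),np.percentile(z[m],[5,50,95]).round(),m.sum())
    m=(z>155)&(z<178)&(abs(s[:,0])<60)&(abs(s[:,1])<75); r=cv2.minAreaRect(s[m].astype(np.float32)); print(" rim",r,m.sum())
cv2.imwrite("pics/m4.png",cv2.resize(d["color"][150:360,250:420],(486,600),interpolation=2)[:,:,::-1])
E
```

```text
time_s: 7.02
tool_pos: [0.4545, -0.2485, 0.2177]
orientation: [-0.0, 0.96, 0.281, -0.0]
ft_force: [0.6, 0.1, -3.2]
gripper_width: 0.0076
gripper_force: 59.1
t 7.02 pos [ 454.5 -248.5  217.7] yaw -57.4 tz [-0.  0. -1.] F [ 0.6  0.1 -3.2] w 7.6 g 59.1
pos [ 454.5 -248.5  217.7] -> t [-0.17  8.1  -0.04] r [-0.    -0.     0.004]
top bar ey 32.3 62.4 fit [ 0.02  -6.189] [252. 260. 267.] 31
 rim ((-3.531759262084961, 35.33039855957031), (62.718997955322266, 44.3613395690918), 3.600048542022705) 70
side bar ey -58.3 58.7 fit [0.022 1.461] [250. 261. 273.] 145
 rim ((1.5019645690917969, 3.5785903930664062), (117.60419464111328, 63.577335357666016), 89.02251434326172) 407
```

View pics/m4.png

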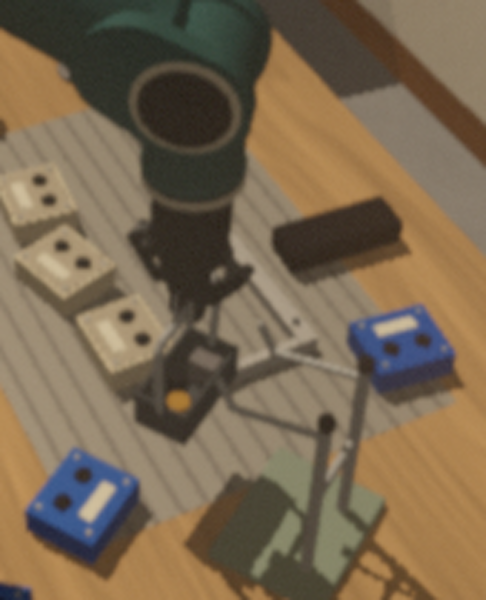

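The side picture shows the basket held level at (185,385), in front of the prong tips at (232,405) and (265,330) and below their height. I'll move over the tips and lower it.

```bash
python3 -m pendant '[{"translation":[-0.1,1.5,0],"rotation":[0,0,0],"jaw":0},{"translation":[-0.13,3.5,0],"rotation":[0,0,0],"jaw":0},{"translation":[-0.13,5.5,0],"rotation":[0,0,0],"jaw":0},{"translation":[-0.13,7.2,0],"rotation":[0,0,0],"jaw":0},{"translation":[-0.13,7.9,0],"rotation":[0,0,0],"jaw":0},{"translation":[-0.13,7.9,0],"rotation":[0,0,0],"jaw":0},{"translation":[-0.13,7.9,1.2],"rotation":[0,0,0],"jaw":0},{"translation":[-0.13,7.9,2.4],"rotation":[0,0,0],"jaw":0},{"translation":[-0.13,7.9,3.2],"rotation":[0,0,0],"jaw":0},{"translation":[-0.13,7.9,3.8],"rotation":[0,0,0],"jaw":0},{"translation":[-0.13,7.9,3.8],"rotation":[0,0,0],"jaw":0}]'; python3 - <<'E'
from h import *
state()
a=np.radians(-57.6);ex=np.array([np.cos(a),np.sin(a)]);ey=np.array([-ex[1],ex[0]])
d=grab("side",5);P=cloud(d).reshape(-1,3)*1000
D=P[:,:2]-[491.6,-314.9];s=np.c_[D@ex,D@ey];z=P[:,2]
m=(z>206)&(z<232)&(abs(s[:,0]-5)<20)&(abs(s[:,1])<70)&((abs(s[:,1])<34)|(abs(s[:,1])>49));print("bar ey",s[m,1].min().round(1),s[m,1].max().round(1),"fit",np.polyfit(s[m,1],s[m,0],1).round(3),m.sum())
cv2.imwrite("pics/m5.png",cv2.resize(d["color"][220:360,280:400],(514,600),interpolation=2)[:,:,::-1])
E
```

```text
time_s: 8.03
tool_pos: [0.4953, -0.3175, 0.179]
orientation: [0.001, 0.96, 0.279, 0.0]
ft_force: [3.5, -5.7, -3.2]
gripper_width: 0.0077
gripper_force: 59.3
t 8.03 pos [ 495.3 -317.5  179. ] yaw -57.57 tz [ 0.001 -0.002 -1.   ] F [ 3.5 -5.7 -3.2] w 7.7 g 59.3
bar ey -59.2 63.0 fit [0.029 6.567] 112
```

View pics/m5.png

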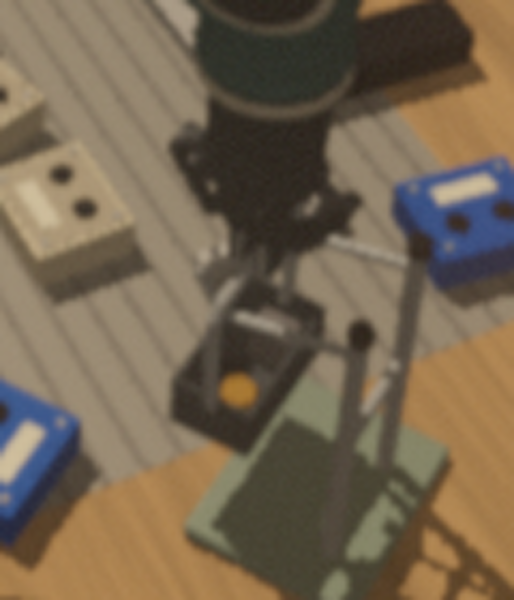

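The picture shows the bar between the tips (230,260)/(335,240) and the posts, with the basket below at (245,365). A slight +ex force suggests the bar is rubbing the tips, so I'll ease 3 mm toward the posts and lower to the seat.

```bash
python3 -m pendant '[{"translation":[0,0.3,0],"rotation":[0,0,0],"jaw":0},{"translation":[0,0.3,0],"rotation":[0,0,0],"jaw":0},{"translation":[0,0.3,0.3],"rotation":[0,0,0],"jaw":0},{"translation":[0,0.3,0.5],"rotation":[0,0,0],"jaw":0},{"translation":[0,0.3,0.5],"rotation":[0,0,0],"jaw":0}]'; python3 -c "from h import *; state()"
```

```text
time_s: 8.5
tool_pos: [0.4966, -0.3197, 0.1747]
orientation: [0.0, 0.96, 0.279, 0.0]
ft_force: [-0.2, -0.3, 1.2]
gripper_width: 0.0077
gripper_force: 60.1
t 8.5 pos [ 496.6 -319.7  174.7] yaw -57.58 tz [ 0. -0. -1.] F [-0.2 -0.3  1.2] w 7.7 g 60.1
```

```bash
python3 -m pendant '[{"translation":[0,0,0],"rotation":[0,0,0],"jaw":0.2},{"translation":[0,0,0],"rotation":[0,0,0],"jaw":0.4},{"translation":[0,0,0],"rotation":[0,0,0],"jaw":0.5},{"translation":[0,0,0],"rotation":[0,0,0],"jaw":0.6},{"translation":[0,0,0],"rotation":[0,0,0],"jaw":0.6},{"translation":[0,0,-1],"rotation":[0,0,0],"jaw":0.6},{"translation":[0,0,-3],"rotation":[0,0,0],"jaw":0.6},{"translation":[0,0,-6],"rotation":[0,0,0],"jaw":0.6},{"translation":[0,0,-10],"rotation":[0,0,0],"jaw":0.6},{"translation":[0,-4,-12],"rotation":[0,0,0],"jaw":0.6},{"translation":[0,-8,-12],"rotation":[0,0,0],"jaw":0.6},{"translation":[0,-12,-12],"rotation":[0,0,0],"jaw":0.6},{"translation":[0,-16,-12],"rotation":[0,0,0],"jaw":0.6},{"translation":[0,-20,-12],"rotation":[0,0,0],"jaw":0.6},{"translation":[0,-20,-12],"rotation":[0,0,0],"jaw":0.6}]'; python3 - <<'E'
from h import *
state()
a=np.radians(-57.6);ex=np.array([np.cos(a),np.sin(a)]);ey=np.array([-ex[1],ex[0]])
for n in("top","side"):
    d=grab(n,6);P=cloud(d).reshape(-1,3)*1000
    D=P[:,:2]-[491.6,-314.9];s=np.c_[D@ex,D@ey];z=P[:,2]
    m=(z>206)&(z<232)&(abs(s[:,0]-5)<20)&(abs(s[:,1])<70)&((abs(s[:,1])<34)|(abs(s[:,1])>49));print(n,"bar ey",s[m,1].min().round(1),s[m,1].max().round(1),"fit",np.polyfit(s[m,1],s[m,0],1).round(3),"z(ey)",np.polyfit(s[m,1],z[m],1).round(3),m.sum())
    m=(z>110)&(z<135)&(abs(s[:,0])<60)&(abs(s[:,1])<80); print(" rim",cv2.minAreaRect(s[m].astype(np.float32)),"tilt",np.polyfit(s[m,1],z[m],1).round(3),np.polyfit(s[m,0],z[m],1).round(3))
    print("boxes");rects(d,.028,.045,.4,.65,-.14,.35)
    p=d["color"][220:360,280:400] if n=="side" else d["color"][120:240,190:430]
    cv2.imwrite(f"pics/m6{n}.png",cv2.resize(p,(343,400) if n=="side" else (800,400),interpolation=2)[:,:,::-1])
E
```

```text
time_s: 9.75
tool_pos: [0.3868, -0.1465, 0.2958]
orientation: [-0.002, 0.96, 0.281, 0.002]
ft_force: [0.2, 0.2, 0.7]
gripper_width: 0.0512
gripper_force: 0.0
t 9.75 pos [ 386.8 -146.5  295.8] yaw -57.4 tz [ 0.003  0.004 -1.   ] F [0.2 0.2 0.7] w 51.2 g 0.0
top bar ey -58.6 62.9 fit [0.003 2.838] z(ey) [-1.00000e-03  2.16823e+02] 93
 rim ((2.448688507080078, 1.7685623168945312), (60.96407699584961, 110.08506774902344), 0.7903220057487488) tilt [1.50000e-02 1.18428e+02] [-9.00000e-02  1.18291e+02]
boxes
px [235. 219.] n 603 c mm [467.3 196.8] size [96.  84.1] ang 84.4 z 0.0365 mean [467.1 196.8  36.6]
px [309. 218.] n 601 c mm [469.  -67.5] size [83.4 96.8] ang 1.7 z 0.0361 mean [469.  -67.6  36.2]
px [271. 223.] n 607 c mm [452.7  70. ] size [83.9 95.9] ang 16.3 z 0.0367 mean [453.   69.8  36.6]
side bar ey -56.7 64.8 fit [0.015 8.345] z(ey) [2.90000e-02 2.18102e+02] 100
 rim ((6.731624603271484, 4.561756134033203), (116.885986328125, 62.39079666137695), 89.27193450927734) tilt [4.00000e-03 1.19169e+02] [3.00000e-02 1.18869e+02]
boxes
px [260. 219.] n 337 c mm [470.8 195.1] size [106.8  84.8] ang 84.7 z 0.0374 mean [461.3 187.   37.2]
px [272. 242.] n 518 c mm [456.8  67.5] size [ 89.4 101.3] ang 17.5 z 0.0374 mean [455.3  63.5  37.1]
px [293. 267.] n 594 c mm [473.5 -69.1] size [ 88.1 102.8] ang 1.4 z 0.0371 mean [472.1 -73.6  37.1]
```

View pics/m6side.png

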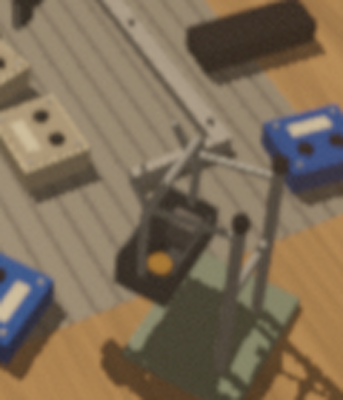

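The basket hangs level on both prongs: its bar lies across them at (165,185), and the rim tilt in the point cloud is about 0. Now the boxes. First I'll measure the tip height at this jaw opening.

```bash
python3 - <<'E'
from h import *
P=cloud(load("side",6)).reshape(-1,3)*1000
a=np.radians(-57.4);ty=np.array([np.cos(a),np.sin(a)]);tx=np.array([-ty[1],ty[0]])
D=P[:,:2]-[386.8,-146.5];s=np.c_[D@tx,D@ty];z=P[:,2]
for lo in range(270,400,8):
    m=(z>lo)&(z<=lo+8)&(abs(s)<90).all(1)
    if m.sum(): print(lo,m.sum(),"tx",np.percentile(s[m,0],[0,50,100]).round(),"ty",np.percentile(s[m,1],[0,25,50,75,100]).round())
th=1.17; 
for x in(390,): to(x,-70,200,90+th)
E
```

```text
326 8 tx [-8.  2. 11.] ty [-24. -24. -23.  -9.  34.]
334 30 tx [-12.  -6.  12.] ty [-35. -24. -22.  34.  40.]
342 35 tx [-11.  -3.  13.] ty [-36. -24. -22.  37.  43.]
350 30 tx [-15.  -4.  15.] ty [-37. -23.  34.  39.  43.]
358 35 tx [-10.  -5.  15.] ty [-35. -26. -24.  29.  43.]
366 27 tx [-12.  -7.   9.] ty [-50. -31. -24.  40.  51.]
374 57 tx [-12.  -7.  11.] ty [-55. -30.  33.  40.  61.]
382 80 tx [-15.  -6.  17.] ty [-55. -44.  27.  40.  62.]
390 82 tx [-17.  -7.  18.] ty [-57. -44.  25.  35.  64.]
398 82 tx [-19.  -9.  20.] ty [-60. -40.  22.  34.  67.]
pos [ 389.3 -150.   295.9] -> t [ 4.33 -6.7   9.61] r [ 5.000e-03 -2.000e-03 -2.594e+00]
```

```bash
python3 -c "
from h import *
to(398,-71,20,-88.83)"
```

```text
pos [ 389.3 -150.   295.9] -> t [ 4.89 -6.18 27.61] r [-0.001 -0.004  0.548]
```

```bash
python3 -m pendant '[{"translation":[2,-3,3],"rotation":[0,0,0.1],"jaw":0.6},{"translation":[4.9,-6.2,6],"rotation":[0,0,0.2],"jaw":0.6},{"translation":[4.9,-6.2,9],"rotation":[0,0,0.3],"jaw":0.6},{"translation":[4.9,-6.2,12],"rotation":[0,0,0.4],"jaw":0.6},{"translation":[4.9,-6.2,15],"rotation":[0,0,0.5],"jaw":0.6},{"translation":[4.9,-6.2,18],"rotation":[0,0,0.548],"jaw":0.6},{"translation":[4.9,-6.2,21],"rotation":[0,0,0.548],"jaw":0.6},{"translation":[4.9,-6.2,24],"rotation":[0,0,0.548],"jaw":0.6},{"translation":[4.9,-6.2,26.5],"rotation":[0,0,0.548],"jaw":0.6},{"translation":[4.9,-6.2,27.6],"rotation":[0,0,0.548],"jaw":0.6},{"translation":[4.9,-6.2,27.6],"rotation":[0,0,0.548],"jaw":0.6},{"translation":[4.9,-6.2,27.6],"rotation":[0,0,0.548],"jaw":0.6}]'; python3 - <<'E'
from h import *
state(); to(398,-71,-20,-88.83)
P=cloud(grab("side",7)).reshape(-1,3)*1000;o=[398,-71]
z=P[:,2];m=(abs(P[:,0]-398)<16)&(abs(P[:,1]+71)<45)&(z>5)
print("tips hist",np.histogram(z[m],range(5,130,8)))
E
```

```text
time_s: 10.85
tool_pos: [0.3976, -0.0738, 0.0185]
orientation: [0.001, 1.0, 0.008, -0.001]
ft_force: [0.3, -0.7, 0.1]
gripper_width: 0.0512
gripper_force: 0.0
t 10.85 pos [397.6 -73.8  18.5] yaw -89.08 tz [-0.002 -0.002 -1.   ] F [ 0.3 -0.7  0.1] w 51.2 g 0.0
pos [397.6 -73.8  18.5] -> t [ 0.05 -0.29  3.85] r [ 0.002  0.002 -0.004]
tips hist (array([22,  0,  0,  0,  0,  5,  9, 22, 17, 10,  8,  8,  9, 10, 19]), array([  5,  13,  21,  29,  37,  45,  53,  61,  69,  77,  85,  93, 101,
       109, 117, 125]))
```

```bash
python3 -m pendant '[{"translation":[0,-0.3,1.5],"rotation":[0,0,-0.004],"jaw":0.6},{"translation":[0,-0.3,2.8],"rotation":[0,0,-0.004],"jaw":0.6},{"translation":[0,-0.3,3.6],"rotation":[0,0,-0.004],"jaw":0.6},{"translation":[0,-0.3,3.6],"rotation":[0,0,-0.004],"jaw":0.6}]'; python3 -c "from h import *; state()"
```

```text
time_s: 11.23
tool_pos: [0.3975, -0.0695, -0.0174]
orientation: [0.0, 1.0, 0.011, -0.0]
ft_force: [-0.1, 0.1, -0.3]
gripper_width: 0.0512
gripper_force: 0.0
t 11.23 pos [397.5 -69.5 -17.4] yaw -88.76 tz [-0. -0. -1.] F [-0.1  0.1 -0.3] w 51.2 g 0.0
```

```bash
python3 -m pendant '[{"translation":[1.5,0,0],"rotation":[0,0,0],"jaw":0.6},{"translation":[2.5,0,0],"rotation":[0,0,0],"jaw":0.6},{"translation":[3.3,0,0],"rotation":[0,0,0],"jaw":0.6},{"translation":[4.3,0,0],"rotation":[0,0,0],"jaw":0.6},{"translation":[5.3,0,0],"rotation":[0,0,0],"jaw":0.6},{"translation":[6.3,0,0],"rotation":[0,0,0],"jaw":0.6},{"translation":[7.3,0,0],"rotation":[0,0,0],"jaw":0.6},{"translation":[8.3,0,0],"rotation":[0,0,0],"jaw":0.6},{"translation":[9.3,0,0],"rotation":[0,0,0],"jaw":0.6},{"translation":[10.3,0,0],"rotation":[0,0,0],"jaw":0.6},{"translation":[11.3,0,0],"rotation":[0,0,0],"jaw":0.6},{"translation":[12.3,0,0],"rotation":[0,0,0],"jaw":0.6},{"translation":[13.2,0,0],"rotation":[0,0,0],"jaw":0.6},{"translation":[14,0,0],"rotation":[0,0,0],"jaw":0.6},{"translation":[14.6,0,0],"rotation":[0,0,0],"jaw":0.6},{"translation":[15,0,0],"rotation":[0,0,0],"jaw":0.6},{"translation":[15.3,0,0],"rotation":[0,0,0],"jaw":0.6},{"translation":[15.5,0,0],"rotation":[0,0,0],"jaw":0.6}]'; python3 -c "from h import *; state()"
```

```text
time_s: 12.73
tool_pos: [0.5525, -0.0659, -0.0172]
orientation: [0.0, 1.0, 0.011, -0.0]
ft_force: [-1.6, -1.1, 0.5]
gripper_width: 0.0509
gripper_force: 0.7
t 12.73 pos [552.5 -65.9 -17.2] yaw -88.76 tz [-0. -0. -1.] F [-1.6 -1.1  0.5] w 50.9 g 0.7
```

Friction only so far; continue slowly until the force shows contact with the rail.

```bash
python3 -m pendant '[{"translation":[0.15,0,0],"rotation":[0,0,0],"jaw":0.6},{"translation":[0.3,0,0],"rotation":[0,0,0],"jaw":0.6},{"translation":[0.45,0,0],"rotation":[0,0,0],"jaw":0.6},{"translation":[0.45,0,0],"rotation":[0,0,0],"jaw":0.6}]'; python3 - <<'E'
from h import *
state();d=grab("side",8);rects(d,.028,.045,.4,.66,-.14,.35)
E
```

```text
time_s: 13.07
tool_pos: [0.5571, -0.0658, -0.0171]
orientation: [0.0, 1.0, 0.011, 0.0]
ft_force: [0.1, 0.1, 0.1]
gripper_width: 0.051
gripper_force: 0.0
t 13.07 pos [557.1 -65.8 -17.1] yaw -88.75 tz [ 0. -0. -1.] F [0.1 0.1 0.1] w 51.0 g 0.0
px [262. 218.] n 440 c mm [470.9 195.1] size [106.1  84.4] ang 84.1 z 0.0373 mean [469.5 189.7  37.2]
px [272. 241.] n 507 c mm [457.9  67.6] size [ 89.8 101.2] ang 15.1 z 0.0376 mean [455.8  63.7  37.2]
px [333. 254.] n 363 c mm [602.9 -67.5] size [111.5  98.6] ang 0.3 z 0.0378 mean [619.4 -78.8  37.6]
```

```bash
python3 -m pendant '[{"translation":[0.15,0,0],"rotation":[0,0,0],"jaw":0.6},{"translation":[0.3,0,0],"rotation":[0,0,0],"jaw":0.6},{"translation":[0.45,0,0],"rotation":[0,0,0],"jaw":0.6},{"translation":[0.45,0,0],"rotation":[0,0,0],"jaw":0.6}]'; python3 -c "from h import *; state()"
```

```text
time_s: 13.45
tool_pos: [0.5589, -0.0657, -0.0176]
orientation: [-0.0, 1.0, 0.011, -0.002]
ft_force: [-16.5, -0.4, 11.7]
gripper_width: 0.0513
gripper_force: 8.3
t 13.45 pos [558.9 -65.7 -17.6] yaw -88.77 tz [-0.005  0.001 -1.   ] F [-16.5  -0.4  11.7] w 51.3 g 8.3
```

```bash
python3 -m pendant '[{"translation":[-1,0,0],"rotation":[0,0,0],"jaw":0.6},{"translation":[-4,0,0],"rotation":[0,0,0],"jaw":0.6},{"translation":[-8,0,0],"rotation":[0,0,0],"jaw":0.6},{"translation":[-12,0,0],"rotation":[0,0,0],"jaw":0.6},{"translation":[-15.5,0,0],"rotation":[0,0,0],"jaw":0.6},{"translation":[-18.5,0,0],"rotation":[0,0,0],"jaw":0.6},{"translation":[-18.5,0,0],"rotation":[0,0,0],"jaw":0.6},{"translation":[-18.5,-3,0],"rotation":[0,0,0],"jaw":0.6},{"translation":[-18.5,-7,0],"rotation":[0,0,0],"jaw":0.6},{"translation":[-18.5,-10.5,0],"rotation":[0,0,0],"jaw":0.6},{"translation":[-18.5,-13.6,0],"rotation":[0,0,0],"jaw":0.6},{"translation":[-18.5,-13.6,0],"rotation":[0,0,0],"jaw":0.6},{"translation":[-18.5,-13.6,0],"rotation":[0,0,0],"jaw":0.6}]'; python3 - <<'E'
from h import *
state();to(377,67,-17,-88.83)
d=grab("side",9);rects(d,.028,.045,.4,.66,-.14,.35)
E
```

```text
time_s: 14.53
tool_pos: [0.3735, 0.0677, -0.0171]
orientation: [-0.0, 1.0, 0.013, 0.0]
ft_force: [-0.3, -0.9, -0.3]
gripper_width: 0.0508
gripper_force: 0.0
t 14.53 pos [373.5  67.7 -17.1] yaw -88.52 tz [ 0.001  0.    -1.   ] F [-0.3 -0.9 -0.3] w 50.8 g 0.0
pos [373.5  67.7 -17.1] -> t [ 0.35  0.08 -0.01] r [-0.    -0.001  0.005]
px [267. 218.] n 243 c mm [480.3 193.6] size [102.7  66.6] ang 82.7 z 0.0376 mean [485.6 180.5  37.3]
px [273. 241.] n 494 c mm [458.1  67.3] size [ 88.4 103. ] ang 14.7 z 0.0377 mean [457.5  62.7  37.4]
px [330. 253.] n 545 c mm [613.2 -64.4] size [ 87.5 104.7] ang 0.8 z 0.0375 mean [611.7 -69.6  37.4]
```

```bash
python3 -m pendant '[{"translation":[1.5,0,0],"rotation":[0,0,0],"jaw":0.6},{"translation":[2.5,0,0],"rotation":[0,0,0],"jaw":0.6},{"translation":[3.3,0,0],"rotation":[0,0,0],"jaw":0.6},{"translation":[4.1,0,0],"rotation":[0,0,0],"jaw":0.6},{"translation":[4.9,0,0],"rotation":[0,0,0],"jaw":0.6},{"translation":[5.8,0,0],"rotation":[0,0,0],"jaw":0.6},{"translation":[6.8,0,0],"rotation":[0,0,0],"jaw":0.6},{"translation":[7.8,0,0],"rotation":[0,0,0],"jaw":0.6},{"translation":[8.8,0,0],"rotation":[0,0,0],"jaw":0.6},{"translation":[9.8,0,0],"rotation":[0,0,0],"jaw":0.6},{"translation":[10.8,0,0],"rotation":[0,0,0],"jaw":0.6},{"translation":[11.8,0,0],"rotation":[0,0,0],"jaw":0.6},{"translation":[12.8,0,0],"rotation":[0,0,0],"jaw":0.6},{"translation":[13.8,0,0],"rotation":[0,0,0],"jaw":0.6},{"translation":[14.8,0,0],"rotation":[0,0,0],"jaw":0.6},{"translation":[15.6,0,0],"rotation":[0,0,0],"jaw":0.6},{"translation":[16.3,0,0],"rotation":[0,0,0],"jaw":0.6},{"translation":[17,0,0],"rotation":[0,0,0],"jaw":0.6},{"translation":[17.4,0,0],"rotation":[0,0,0],"jaw":0.6},{"translation":[17.6,0,0],"rotation":[0,0,0],"jaw":0.6}]' && python3 -m pendant '[{"translation":[0.2,0,0],"rotation":[0,0,0],"jaw":0.6},{"translation":[0.4,0,0],"rotation":[0,0,0],"jaw":0.6},{"translation":[0.6,0,0],"rotation":[0,0,0],"jaw":0.6},{"translation":[0.8,0,0],"rotation":[0,0,0],"jaw":0.6},{"translation":[0.95,0,0],"rotation":[0,0,0],"jaw":0.6},{"translation":[0.95,0,0],"rotation":[0,0,0],"jaw":0.6}]'; python3 -c "from h import *; state()"
```

```text
time_s: 16.25
tool_pos: [0.5499, 0.07, -0.0172]
orientation: [0.0, 1.0, 0.011, 0.0]
ft_force: [-2.5, 0.6, 2.3]
gripper_width: 0.0514
gripper_force: 1.2
time_s: 16.75
tool_pos: [0.5559, 0.0703, -0.0178]
orientation: [-0.0, 1.0, 0.011, -0.003]
ft_force: [-18.6, -1.1, 12.2]
gripper_width: 0.0515
gripper_force: 9.8
t 16.75 pos [555.9  70.3 -17.8] yaw -88.75 tz [-0.006  0.    -1.   ] F [-18.6  -1.1  12.2] w 51.5 g 9.8
```

```bash
python3 -m pendant '[{"translation":[-1,0,0],"rotation":[0,0,0],"jaw":0.6},{"translation":[-4,0,0],"rotation":[0,0,0],"jaw":0.6},{"translation":[-8,0,0],"rotation":[0,0,0],"jaw":0.6},{"translation":[-12,0,0],"rotation":[0,0,0],"jaw":0.6},{"translation":[-15.5,0,0],"rotation":[0,0,0],"jaw":0.6},{"translation":[-17.5,0,0],"rotation":[0,0,0],"jaw":0.6},{"translation":[-17.5,0,0],"rotation":[0,0,0],"jaw":0.6},{"translation":[-17.5,-3,0],"rotation":[0,0,0],"jaw":0.6},{"translation":[-17.5,-7,0],"rotation":[0,0,0],"jaw":0.6},{"translation":[-17.5,-10.5,0],"rotation":[0,0,0],"jaw":0.6},{"translation":[-17.5,-12.7,0],"rotation":[0,0,0],"jaw":0.6},{"translation":[-17.5,-12.7,0],"rotation":[0,0,0],"jaw":0.6},{"translation":[-17.5,-12.7,0],"rotation":[0,0,0],"jaw":0.6}]'; python3 - <<'E'
from h import *
state();to(552,196,-17,-88.83)
E
```

```text
time_s: 17.83
tool_pos: [0.3816, 0.1948, -0.0171]
orientation: [-0.0, 1.0, 0.012, 0.0]
ft_force: [-0.2, -0.6, -0.5]
gripper_width: 0.0511
gripper_force: 0.0
t 17.83 pos [381.6 194.8 -17.1] yaw -88.6 tz [ 0.001  0.    -1.   ] F [-0.2 -0.6 -0.5] w 51.1 g 0.0
pos [381.6 194.8 -17.1] -> t [17.04  0.29  0.  ] r [-0.    -0.001  0.004]
```

```bash
python3 -m pendant '[{"translation":[1.5,0,0],"rotation":[0,0,0],"jaw":0.6},{"translation":[2.5,0,0],"rotation":[0,0,0],"jaw":0.6},{"translation":[3.3,0,0],"rotation":[0,0,0],"jaw":0.6},{"translation":[4.1,0,0],"rotation":[0,0,0],"jaw":0.6},{"translation":[4.9,0,0],"rotation":[0,0,0],"jaw":0.6},{"translation":[5.8,0,0],"rotation":[0,0,0],"jaw":0.6},{"translation":[6.8,0,0],"rotation":[0,0,0],"jaw":0.6},{"translation":[7.8,0,0],"rotation":[0,0,0],"jaw":0.6},{"translation":[8.8,0,0],"rotation":[0,0,0],"jaw":0.6},{"translation":[9.8,0,0],"rotation":[0,0,0],"jaw":0.6},{"translation":[10.8,0,0],"rotation":[0,0,0],"jaw":0.6},{"translation":[11.8,0,0],"rotation":[0,0,0],"jaw":0.6},{"translation":[12.8,0,0],"rotation":[0,0,0],"jaw":0.6},{"translation":[13.8,0,0],"rotation":[0,0,0],"jaw":0.6},{"translation":[14.6,0,0],"rotation":[0,0,0],"jaw":0.6},{"translation":[15.3,0,0],"rotation":[0,0,0],"jaw":0.6},{"translation":[15.8,0,0],"rotation":[0,0,0],"jaw":0.6},{"translation":[16.2,0,0],"rotation":[0,0,0],"jaw":0.6},{"translation":[16.5,0,0],"rotation":[0,0,0],"jaw":0.6},{"translation":[16.6,0,0],"rotation":[0,0,0],"jaw":0.6}]' && python3 -m pendant '[{"translation":[0.2,0,0],"rotation":[0,0,0],"jaw":0.6},{"translation":[0.4,0,0],"rotation":[0,0,0],"jaw":0.6},{"translation":[0.6,0,0],"rotation":[0,0,0],"jaw":0.6},{"translation":[0.8,0,0],"rotation":[0,0,0],"jaw":0.6},{"translation":[0.8,0,0],"rotation":[0,0,0],"jaw":0.6}]'; python3 -c "from h import *; state()"
```

```text
time_s: 19.5
tool_pos: [0.5474, 0.197, -0.0172]
orientation: [0.0, 1.0, 0.011, 0.0]
ft_force: [-1.9, -0.5, 1.6]
gripper_width: 0.0512
gripper_force: 1.1
time_s: 19.92
tool_pos: [0.5532, 0.1973, -0.0176]
orientation: [0.0, 1.0, 0.011, -0.002]
ft_force: [-13.7, -0.1, 7.3]
gripper_width: 0.051
gripper_force: 6.9
t 19.92 pos [553.2 197.3 -17.6] yaw -88.73 tz [-0.004 -0.    -1.   ] F [-13.7  -0.1   7.3] w 51.0 g 6.9
```

```bash
python3 -m pendant '[{"translation":[-1.5,0,0],"rotation":[0,0,0],"jaw":0.6},{"translation":[-3,0,-2],"rotation":[0,0,0],"jaw":0.6},{"translation":[-3,0,-5],"rotation":[0,0,0],"jaw":0.35},{"translation":[-3,0,-8],"rotation":[0,0,0],"jaw":0.35},{"translation":[-1,-2,-8],"rotation":[0,0,-0.12],"jaw":0.35},{"translation":[1,-4,-8],"rotation":[0,0,-0.24],"jaw":0.35},{"translation":[3,-6,-8],"rotation":[0,0,-0.36],"jaw":0.35},{"translation":[4.9,-8,-8],"rotation":[0,0,-0.48],"jaw":0.35},{"translation":[4.9,-9.2,-8],"rotation":[0,0,-0.6],"jaw":0.35},{"translation":[4.9,-9.2,-8],"rotation":[0,0,-0.72],"jaw":0.35},{"translation":[4.9,-9.2,-8],"rotation":[0,0,-0.84],"jaw":0.35},{"translation":[4.9,-9.2,-8],"rotation":[0,0,-0.96],"jaw":0.35},{"translation":[4.9,-9.2,-8],"rotation":[0,0,-1.08],"jaw":0.35},{"translation":[4.9,-9.2,-8],"rotation":[0,0,-1.2],"jaw":0.35},{"translation":[4.9,-9.2,-8],"rotation":[0,0,-1.32],"jaw":0.35},{"translation":[4.9,-9.2,-8],"rotation":[0,0,-1.44],"jaw":0.35},{"translation":[4.9,-9.2,-8],"rotation":[0,0,-1.569],"jaw":0.35},{"translation":[4.9,-9.2,-8],"rotation":[0,0,-1.569],"jaw":0.35},{"translation":[4.9,-9.2,-8],"rotation":[0,0,-1.569],"jaw":0.35}]'; python3 - <<'E'
from h import *
state();to(603,290,-19,1.17)
d=grab("side",10);rects(d,.028,.045,.4,.66,-.14,.35)
E
```

```text
time_s: 21.5
tool_pos: [0.6024, 0.2901, 0.0629]
orientation: [-0.0, 0.701, 0.713, 0.0]
ft_force: [-0.3, -0.0, -0.8]
gripper_width: 0.03
gripper_force: 0.0
t 21.5 pos [602.4 290.1  62.9] yaw 0.92 tz [ 0.  0. -1.] F [-0.3 -0.  -0.8] w 30.0 g 0.0
pos [602.4 290.1  62.9] -> t [-0.01  0.06  8.19] r [ 0.    -0.    -0.004]
px [294. 206.] n 417 c mm [609.6 203.5] size [ 90.3 104.6] ang 2.5 z 0.0372 mean [605.4 199.4  37.2]
px [312. 229.] n 477 c mm [613.   62.3] size [106.8  91.9] ang 89.9 z 0.0373 mean [608.7  57.8  37.1]
px [330. 253.] n 553 c mm [612.4 -61.3] size [ 88.5 115.4] ang 1.0 z 0.0377 mean [611.2 -69.8  37.5]
```

```bash
python3 -m pendant '[{"translation":[0,0.05,3],"rotation":[0,0,-0.004],"jaw":0.35},{"translation":[0,0.05,6],"rotation":[0,0,-0.004],"jaw":0.35},{"translation":[0,0.05,7.4],"rotation":[0,0,-0.004],"jaw":0.35},{"translation":[0,0.05,7.8],"rotation":[0,0,-0.004],"jaw":0.35},{"translation":[0,0.05,7.8],"rotation":[0,0,-0.004],"jaw":0.35}]' && python3 -m pendant '[{"translation":[-1,0,0],"rotation":[0,0,0],"jaw":0.35},{"translation":[-2,0,0],"rotation":[0,0,0],"jaw":0.35},{"translation":[-2.7,0,0],"rotation":[0,0,0],"jaw":0.35},{"translation":[-3.4,0,0],"rotation":[0,0,0],"jaw":0.35},{"translation":[-4.1,0,0],"rotation":[0,0,0],"jaw":0.35},{"translation":[-4.8,0,0],"rotation":[0,0,0],"jaw":0.35},{"translation":[-5.5,0,0],"rotation":[0,0,0],"jaw":0.35},{"translation":[-6.2,0,0],"rotation":[0,0,0],"jaw":0.35},{"translation":[-6.9,0,0],"rotation":[0,0,0],"jaw":0.35},{"translation":[-7.6,0,0],"rotation":[0,0,0],"jaw":0.35},{"translation":[-8.3,0,0],"rotation":[0,0,0],"jaw":0.35},{"translation":[-9,0,0],"rotation":[0,0,0],"jaw":0.35},{"translation":[-9.5,0,0],"rotation":[0,0,0],"jaw":0.35}]'; python3 - <<'E'
from h import *
state();d=grab("side",11);rects(d,.028,.045,.4,.66,-.16,.35)
E
```

```text
time_s: 21.97
tool_pos: [0.6022, 0.2901, -0.0158]
orientation: [-0.0, 0.699, 0.715, -0.001]
ft_force: [0.5, -0.0, 1.9]
gripper_width: 0.03
gripper_force: 0.0
time_s: 23.05
tool_pos: [0.6049, 0.1944, -0.0152]
orientation: [0.0, 0.699, 0.715, -0.0]
ft_force: [-0.3, 4.0, 1.3]
gripper_width: 0.03
gripper_force: 1.9
t 23.05 pos [604.9 194.4 -15.2] yaw 1.36 tz [-0. -0. -1.] F [-0.3  4.   1.3] w 30.0 g 1.9
px [317. 235.] n 1465 c mm [613.1  39.2] size [ 92.  318.4] ang 1.5 z 0.0375 mean [609.1  26.3  37.3]
```

```bash
python3 -m pendant '[{"translation":[-0.6,0,0],"rotation":[0,0,0],"jaw":0.35},{"translation":[-1.2,0,0],"rotation":[0,0,0],"jaw":0.35},{"translation":[-1.8,0,0],"rotation":[0,0,0],"jaw":0.35},{"translation":[-2.4,0,0],"rotation":[0,0,0],"jaw":0.35},{"translation":[-3,0,0],"rotation":[0,0,0],"jaw":0.35},{"translation":[-3.6,0,0],"rotation":[0,0,0],"jaw":0.35},{"translation":[-4,0,0],"rotation":[0,0,0],"jaw":0.35},{"translation":[-4.3,0,0],"rotation":[0,0,0],"jaw":0.35},{"translation":[-4.5,0,0],"rotation":[0,0,0],"jaw":0.35},{"translation":[-4.5,0,0],"rotation":[0,0,0],"jaw":0.35}]'; python3 - <<'E'
from h import *
state();d=grab("side",12);rects(d,.028,.045,.4,.66,-.17,.35)
E
```

```text
time_s: 23.93
tool_pos: [0.606, 0.1496, -0.0152]
orientation: [0.0, 0.699, 0.715, -0.0]
ft_force: [-0.1, -0.3, 0.3]
gripper_width: 0.0298
gripper_force: 0.0
t 23.93 pos [606.  149.6 -15.2] yaw 1.35 tz [-0.    -0.001 -1.   ] F [-0.1 -0.3  0.3] w 29.8 g 0.0
px [322. 242.] n 1502 c mm [612.8   6.4] size [ 93.1 320.3] ang 0.8 z 0.0377 mean [609.8 -11.9  37.5]
```

```bash
python3 -m pendant '[{"translation":[-0.15,0,0],"rotation":[0,0,0],"jaw":0.35},{"translation":[-0.3,0,0],"rotation":[0,0,0],"jaw":0.35},{"translation":[-0.45,0,0],"rotation":[0,0,0],"jaw":0.35},{"translation":[-0.6,0,0],"rotation":[0,0,0],"jaw":0.35},{"translation":[-0.6,0,0],"rotation":[0,0,0],"jaw":0.35}]'; python3 -c "from h import *; state()"
```

```text
time_s: 24.4
tool_pos: [0.606, 0.1466, -0.0151]
orientation: [-0.001, 0.698, 0.716, 0.001]
ft_force: [-0.4, 12.7, -0.2]
gripper_width: 0.0299
gripper_force: 6.7
t 24.4 pos [606.  146.6 -15.1] yaw 1.46 tz [ 0.     0.002 -1.   ] F [-0.4 12.7 -0.2] w 29.9 g 6.7
```

```bash
python3 -m pendant '[{"translation":[1,0,0],"rotation":[0,0,0],"jaw":0.35},{"translation":[4,0,0],"rotation":[0,0,0],"jaw":0.35},{"translation":[7,0,0],"rotation":[0,0,0],"jaw":0.35},{"translation":[9,0,-3],"rotation":[0,0,0],"jaw":0.35},{"translation":[10,0,-7],"rotation":[0,0,0],"jaw":0.35},{"translation":[10,0,-11],"rotation":[0,0,0],"jaw":0.35},{"translation":[10,0,-15],"rotation":[0,0,0],"jaw":0.35},{"translation":[13,-3,-18],"rotation":[0,0,0],"jaw":0.35},{"translation":[16,-6,-20],"rotation":[0,0,0],"jaw":0.35},{"translation":[19,-9,-20],"rotation":[0,0,0],"jaw":0.35},{"translation":[22,-12,-20],"rotation":[0,0,0],"jaw":0.35},{"translation":[25,-15,-20],"rotation":[0,0,0],"jaw":0.35},{"translation":[28,-18,-20],"rotation":[0,0,0],"jaw":0.35},{"translation":[28,-18,-20],"rotation":[0,0,0],"jaw":0.35}]'; python3 - <<'E'
from h import *
state()
for n in("top","side"):
    d=grab(n,13);rects(d,.028,.045,.4,.66,-.17,.35)
    P=cloud(d).reshape(-1,3)*1000
    m=(P[:,2]>31)&(P[:,2]<42)&(P[:,0]>540)&(P[:,0]<670)&(P[:,1]>-170)&(P[:,1]<170);q=P[m]
    b=np.array([(y,*np.percentile(q[abs(q[:,1]-y)<8][:,0],[3,97])) for y in range(-135,130,16)])
    for k in(1,2):
        f=np.polyfit(b[:,0],b[:,k],1);print(n,"edge",f.round(4),"res",(b[:,k]-np.polyval(f,b[:,0])).round(1))
    if n=="top": cv2.imwrite("pics/f.png",cv2.resize(d["color"][130:240,200:440],(800,367),interpolation=2)[:,:,::-1])
    # basket
    a=np.radians(-57.6);ex=np.array([np.cos(a),np.sin(a)]);ey=np.array([-ex[1],ex[0]]);D=P[:,:2]-[491.6,-314.9];s=np.c_[D@ex,D@ey];z=P[:,2]
    m=(z>110)&(z<135)&(abs(s[:,0])<60)&(abs(s[:,1])<80); print(" rim",np.round(cv2.minAreaRect(s[m].astype(np.float32))[0],1),"tilt",np.polyfit(s[m,1],z[m],1).round(3))
E
```

```text
time_s: 25.57
tool_pos: [0.4148, 0.424, 0.1849]
orientation: [-0.001, 0.697, 0.717, -0.0]
ft_force: [-0.1, 0.7, -0.4]
gripper_width: 0.0298
gripper_force: 0.0
t 25.57 pos [414.8 424.  184.9] yaw 1.68 tz [-0.001  0.001 -1.   ] F [-0.1  0.7 -0.4] w 29.8 g 0.0
px [292. 180.] n 1790 c mm [608.7  -8.3] size [ 88.  291.1] ang 1.5 z 0.0363 mean [606.8  -7.1  36.2]
top edge [-2.260000e-02  5.676749e+02] res [ 1.8 -1.4 -0.6  0.4  0.6  0.7 -0.5 -1.   0.2  1.3 -0.1 -1.3 -2.  -1.6
  1.4  2.4 -0.2]
top edge [-2.860000e-02  6.461807e+02] res [-1.1 -1.9  0.5  0.4  1.1 -0.7  2.8 -2.4 -0.2  1.   1.9  2.6 -0.6 -0.1
 -3.1  0.7 -1. ]
 rim [2.7 1.5] tilt [-2.0000e-03  1.1872e+02]
px [323. 243.] n 1471 c mm [614.3  -7. ] size [ 94.6 299.1] ang 1.7 z 0.0378 mean [609.7 -18.7  37.7]
side edge [-1.850000e-02  5.710761e+02] res [-0.3  0.7 -1.1 -0.3 -0.3 -1.   0.3  0.7  1.9 -0.2 -0.2  1.6 -1.4  0.7
 -0.3  1.8 -2.7]
side edge [-2.210000e-02  6.509414e+02] res [-1.2  0.1  1.8  0.3 -2.5  0.   0.5  0.7  2.6 -0.  -1.5 -0.6  0.6 -2.
  0.4  0.2  0.5]
 rim [6.8 3.9] tilt [4.00000e-03 1.19021e+02]
```

View pics/f.png

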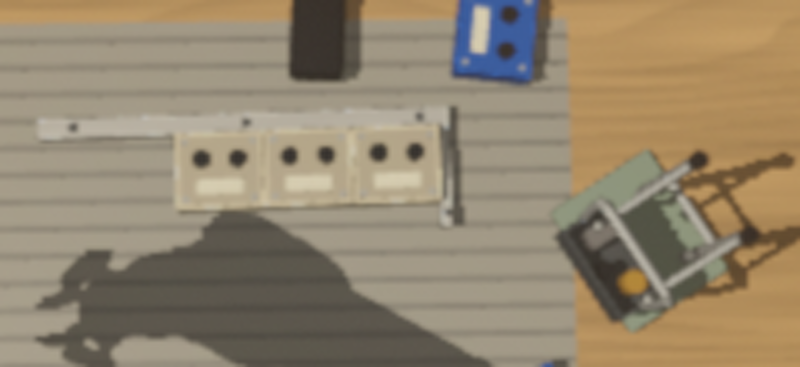

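The final picture shows the row flush along the rail from (175,165) to (440,160), with the end box against the stop at (448,170). The basket hangs level at (630,250). The row centre sits 53.0 mm from the rail's centre line (nominal 53) and about 148 mm from the stop's (nominal 150, within image noise).

```bash
python3 -c "
from station import env
print(env.hand_in())"
```

```text
the job is handed in; nothing more can be done
None
```

The job is handed in: the basket hangs level on both prongs, the three cream boxes stand in a closed row against the rail and end stop, and I kept the arm clear of the mug, spool and case.

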